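# Ready a phono cartridge for the inspection camera

### The job

Take the yellow cartridge out from under the half-open lid of the charcoal tray, set it down gently and upright in the middle of the round white pad and let go, and then shut the tray's lid fully. Last, by the ball-ended pan handle, swivel the inspection camera until it points straight at the pad and tilt its nose down to 40 degrees below level (black pointer on the red mark). Leave the grey cartridge and all the other small things where they are.

Things in the scene. Friction and masses are not known exactly. Their poses are not given: they have to be found in the camera images.
- cartridge: the yellow phono cartridge, loose, a box 30 (its x) x 18 (its y) x 18 mm high, 14 g; origin at the centre of its underside, z up. It stands on the tray's floor mat with its x axis within 0.1 rad of the tray's; it may be at the left or the right place in the tray
- spare: grey cartridge of the same size, loose, standing in the other place of the tray, 80 mm beside the yellow one; same origin and axes; must stay
- tray: charcoal open tray, fixed to the desk, 160 (x) x 200 (y) x 32 mm high, walls 5 mm, top of the floor mat 10 mm above its origin; origin at the centre of its underside, x points away from the robot to the hinge side (give or take its yaw), z up. The cartridges stand at about x = -30, y = +40 and -40 mm in its frame. The latch on its front is a look-only snap: nothing to press
- lid (a joint): angle of the tray's clear lid in rad: 0 shut, grows as it opens, end stop 0.95 (54 degrees; it opens no farther). A stiff hinge keeps it where it is left; pressing near its free edge with about 2 N moves it. Half open, it leans over the tray, so the tool has to come in slanted from the front
- lid_hinge (a point): middle of the lid's hinge line, on the far (+x) top rim of the tray, 80 mm from the tray's centre and 32 mm above its underside; axes turn with the lid: y along the hinge line, the lid is a plate 160 mm long toward this frame's -x, 200 mm wide, 6 mm thick (z 0 to 6 mm)
- lid_edge (a point): middle of the lid's free edge, on its upper face
- pad_top (a point): centre of the top of the round white inspection pad, 72 mm in diameter, 8 mm high, fixed to the desk; z up
- cam_base: fixed foot of the inspection camera: dark disc 110 mm in diameter, 16 mm high, with a 24 mm post; origin at the centre of its underside, x the direction in which the camera looks when its swivel joint is 0
- cam_swivel (a joint): swivel angle of the camera in rad about the vertical post axis, counter-clockwise from above is positive, range -1.5 to 1.5; stays where it is left (friction 0.25 N m)
- cam_head (a joint): tilt angle of the camera in rad: 0 level, positive nose down, range -0.4 to 1.1, 40 degrees = 0.698; stays where it is left (friction 0.2 N m). On both sides of the fork a white dial has a red mark at 40 degrees nose down; a black pointer on the camera turns over it
- cam_pivot (a point): where the tilt axis crosses the swivel axis, 168 mm above the desk; the axes turn with the swivel only: x horizontal in the direction the camera points, y the tilt axis, z up. The grey camera body on it is 62 x 56 x 42 mm, with a black lens barrel reaching 63 mm ahead of the pivot; the fork is 84 mm wide
- cam_ball (a point): centre of the black rubber ball, 22 mm in diameter, at the rear end of the steel pan handle (8 mm rod): 105 mm straight behind the pivot along the camera's line of sight, so it rises as the nose goes down
- headshell: small aluminium headshell, loose, about 60 x 20 x 9 mm, on the desk; bystander
- gauge: stainless alignment gauge, loose flat plate 110 x 40 x 4 mm, on the desk; bystander
- tumbler: clear glass tumbler, 72 mm in diameter, 95 mm high, on the desk; bystander
- jar: small amber jar, 48 mm in diameter, 60 mm high, on the desk; bystander
- screwdriver: small screwdriver, 110 mm, lying on the desk; bystander
- brush: small brush, 150 mm, lying on the desk; bystander

How it is judged (in metres and radians):
On the way, in this order (a step that is already met when the one before it is completed fails the run):
1. the yellow cartridge stands upright and released in the middle of the pad (horizontal distance between cartridge and pad_top below 0.014 m and z of cartridge in the frame of pad_top between -0.003 and 0.004 m and angle between cartridge's own z axis and vertical below 0.12 rad and contact force between cartridge and the fingers below 0.05 N and linear speed of cartridge below 0.03 m/s), for 0.2 s.
2. the tray's lid is shut (value of joint lid below 0.04 rad), for 0.2 s.
3. the camera points straight at the pad and is tilted 40 degrees nose down (y of pad_top in the frame of cam_pivot between -0.013 and 0.013 m and x of pad_top in the frame of cam_pivot above 0.1 m and value of joint cam_head between 0.638 and 0.758 rad), for 0.2 s.
At the end, for the whole second after the job is handed in: cartridge upright (within 7 degrees), released, at rest on the pad, within 14 mm of its centre; lid below 0.04 rad; camera's pointing line passes within 13 mm of the pad's centre seen from above, pad ahead of it; tilt 40 degrees nose down +-3.4; lid and camera joints at rest (all of step 1 and all of step 3 and value of joint lid below 0.04 rad and velocity of joint cam_swivel between -0.05 and 0.05 rad/s and velocity of joint cam_head between -0.05 and 0.05 rad/s and velocity of joint lid between -0.05 and 0.05 rad/s); the robot touches nothing.
It fails at once if the grey cartridge or another small bystander is moved more than 20 mm (distance of any of spare, headshell, gauge, tumbler, jar, screwdriver, brush from where it was at the start of the episode above 0.02 m).
It fails at once if the yellow cartridge is let fall (moves freely faster than 0.7 m/s, a drop of about 25 mm) (linear speed of cartridge above 0.7 m/s and contact force between cartridge and the fingers below 0.01 N).
It also fails if it takes over 67 s, if anything falls off the work surface, if the arm or the gripper's body presses on something with over 40 N, if the wrist force passes 120 N, or if a joint passes its speed limit or range.

### The arm

A 6-joint arm with a two-finger parallel gripper is mounted at the origin on the work surface. World frame = base frame: x ahead of the robot, y to its left, z up, the work surface at z = 0. Lengths are in m, angles in degrees, forces in N, time in s.
With the tool pointing down it reaches from about 0.4 to 0.825 m from the base axis. Payload 7 kg.
Tool frame: the origin (TCP) lies midway between the tips of the shut fingers; the grasp point (between the pads) lies ctrl.grasp_offset behind it (ctrl.grasp_offset is the distance from the TCP to the grasp point, in m); z points along the fingers, y is the line along which they close (so a half turn about z gives the same grasp; the last joint's range is limited). The gripper opens to 88 mm and grips with 3 to 60 N. Pads are 19 mm wide; open, the fingers measure 130 mm over their backs; the gripper's body (78 mm by 193 mm) begins 47 mm behind the grasp point.
Start: joints at [-49.555, 20.546, 0.682, 0, -70.136, -16.507], TCP at [0.274, -0.617, 0.227] pointing down, gripper open.
Joint ranges: [-176.03, 176.03], [-82.01, 121.73], [-58.28, 71.71], [-173.87, 95.51], [-174.79, -0.11], [-173.66, 173.66]. Speed limits (degrees/s): [136.94, 136.94, 172.46, 180, 180, 180].

### API

Orientations are given as [roll, pitch, yaw] about the fixed x, y, z axes, in that order (R = Rz(yaw) Ry(pitch) Rx(roll)).
In Python, from plant import ctrl gives the robot as it stands. The module is installed in compiled form; this text tells all that it offers.
- The arm moves only by the tool send_rows, never from a script. Its argument "increments" is a list that holds one entry, the list of rows, each a list of 4 numbers: the shift along the world's x, y, z normalised to -1 to 1, where 1 is 0.2 m, then the turn about the world's z normalised to -1 to 1, where 1 is 1.5 rad. In form: [[[x, y, z, roll], ...]]. A call has 1 to 12 rows; each row is the pose to reach, as a shift and turn from the pose commanded when the call began; what a row does not reach only later rows make up. A row lasts 1/8 s, in which the tool goes at most 62.5 mm and 10.7 degrees, less where a joint would pass 70% of its speed; a pose out of reach is approached as far as the arm can. A call with a number of a shift or a turn outside -1 to 1 is refused whole. A call with a gripper value outside its range is refused whole. "jaw" is the opening, from 0 (shut) to 1 (fully open), set as the call begins (left out, the last holds). The fingers move at their own pace and stop on an object; the grip force is fixed at half the most. Time passes only in rows, so rows that repeat a pose let the fingers close. It gives the time, the measured TCP pose, the force, the opening and the grip force at its end, in the units of the state.
- ctrl.get_obs(): the state, without advancing time (a new reading comes with each control period).
- ctrl.snapshot(name): name is "scene" or "top" or "wrist"; returns the picture (420x560x3 uint8, red, green, blue); there is no depth.
- ctrl.calibration(name): a dict with "mtx" (3x3 intrinsics, pixels), "eye" and "attitude" of the camera in the world. Camera axes: x right, y up, looking along -z (the intrinsics and any distortion apply to the point x, -y, -z); pixel columns grow to the right and rows downward; lengths in m; the calibration is good to about 2 mm. A picture is of the moment at which its call begins: read the wrist's pose just before it. calibration takes no time and is no camera call; for the wrist camera it gives the pose at the moment of the call.
- ctrl.close_job(): hands the job in; it is judged then, once.
Trained networks look in the newest picture that a camera, given by its name, has taken for a name from the list of things; names that differ only in an ending like _2 or _b are one class to them, and where a whole thing is asked for, a point or a joint stands for the part that bears it (a point fixed in the world has none). Each returns a list of dicts, best first, with "conf" (0 to 1); they miss things now and then, are a little off and sometimes report something else, mostly with a low value. They report only what shows in the picture. A call takes as long as a camera call.
- ctrl.trace(thing, camera): "mask" (420x560 bool, what is visible of it) and "bbox" ([left, top, right, bottom] in pixels, round what is visible of it).
- ctrl.spot_point(thing, camera): "pixel" ([row, column] in pixels: a listed point, or the origin of a listed thing).
The state is a dict: "clock": time; "joint_pos": joint angles; "qvel": joint speeds; "tau": joint torques, N m; "tool_pos": TCP position; "orientation": TCP orientation; "force": force on the tool from outside, world axes, zero at the start; "moment": the same for the moment, N m; "opening": finger opening in m; "gripper_force": force on a finger pad.
Only numpy, scipy, OpenCV 4.12 (cv2) and the standard library are available. Lean on these libraries where they do the work, as an engineer would, in place of code of your own. Each camera call takes 0.05 s, during which the arm holds its last target. There are 200 camera calls.

## Working session

There is one attempt and no reset: what is moved stays moved. The work goes in short steps, Python scripts to look and compute and a tool call to move; the robot and the scene stay as the last step left them, time stands still between calls to the robot, and variables do not carry over. Pictures are saved under pics/ and viewed, at most 10 in all, crops included, and the job is handed in when it is done.

Besides the shell and the picture viewer there is one more tool, called as name(argument=value, ...), one argument or row to a line, values as JSON. send_rows: Moves the arm, as the interface text tells. Its arguments: {"type":"object","properties":{"increments":{"type":"array"},"jaw":{"type":"number"}},"required":["increments"]}

```bash
mkdir -p pics; cat > h.py <<'E'
import numpy as np, cv2
from plant import ctrl
def save(cam,name):
    im=ctrl.snapshot(cam); cv2.imwrite(f'pics/{name}.png',cv2.cvtColor(im,cv2.COLOR_RGB2BGR)); return im
def cal(cam):
    c=ctrl.calibration(cam); A=np.array(c['attitude'],float)
    if A.shape!=(3,3):
        from scipy.spatial.transform import Rotation as R
        A=R.from_euler('xyz',A.ravel(),degrees=True).as_matrix() if A.size==3 else A
    return np.array(c['mtx'],float),np.array(c['eye'],float),A
def ray(cam,px,c=None):
    K,e,A=c or cal(cam); r,cc=px
    d=np.linalg.solve(K,[cc,r,1.]); return e,A@(d*[1,-1,-1])
def atz(cam,px,z,c=None):
    e,d=ray(cam,px,c); return e+d*(z-e[2])/d[2]
def tri(obs):
    M=np.zeros((3,3));b=np.zeros(3)
    for e,d in obs:
        d=d/np.linalg.norm(d);P=np.eye(3)-np.outer(d,d);M+=P;b+=P@e
    p=np.linalg.solve(M,b); return p,[np.linalg.norm((np.eye(3)-np.outer(d,d)/(d@d))@(p-e)) for e,d in obs]
E
python3 - <<'E'
from h import *
print(ctrl.calibration('top')); print(ctrl.calibration('scene')); print(ctrl.get_obs(), ctrl.grasp_offset)
R={}
for cam in('scene','top'):
    save(cam,cam+'0')
    for t in ['cartridge','spare','tray','lid_hinge','lid_edge','pad_top','cam_base','cam_pivot','cam_ball','headshell','gauge','tumbler','jar','screwdriver','brush']:
        s=ctrl.spot_point(t,cam)
        if s: R[t,cam]=s[0]['pixel']; print(cam,t,[(np.round(q['pixel']).tolist(),round(q['conf'],2)) for q in s[:2]], atz(cam,s[0]['pixel'],0).round(3))
for t in {k[0] for k in R}:
    if (t,'top') in R and (t,'scene') in R: p,e=tri([ray(c,R[t,c]) for c in('scene','top')]); print(t,p.round(3),np.round(e,4))
E
```

```text
{'mtx': array([[467.82422358,   0.        , 281.67569416],
       [  0.        , 467.82422358, 214.62341883],
       [  0.        ,   0.        ,   1.        ]]), 'eye': array([ 0.43855489, -0.03690545,  1.18634336]), 'attitude': array([  8.23150482,   0.45383037, -90.32551245])}
{'mtx': array([[545.7331979 ,   0.        , 279.7695236 ],
       [  0.        , 545.7331979 , 206.54279277],
       [  0.        ,   0.        ,   1.        ]]), 'eye': array([ 1.16440619, -0.57011375,  1.43166499]), 'attitude': array([30.6726362 , -0.09624944, 47.01001999])}
{'clock': 0.0, 'joint_pos': array([-4.95566425e+01,  2.05912747e+01,  6.32838879e-01, -2.06390925e-02,
       -7.01355570e+01, -1.65067644e+01]), 'qvel': array([ 0.02526385, -0.05956486,  0.04821007,  0.10143084,  0.006096  ,
       -0.06225407]), 'tau': array([-1.54287100e-03, -5.82713413e+01,  2.93057227e+01,  6.99752927e+00,
        6.93239534e-03, -1.30689054e-04]), 'tool_pos': array([ 0.2736369 , -0.61650238,  0.22561577]), 'orientation': array([ 1.79904368e+02, -8.10636727e-03, -1.56070429e+02]), 'force': array([ 0.23287256,  0.2
[... 2083 characters left out ...]
p brush [([164.0, 172.0], 0.55)] [0.745 0.255 0.   ]
jar [ 0.775 -0.121  0.006] [0.0006 0.0006]
cartridge [0.459 0.247 0.023] [0.0062 0.0062]
lid_edge [0.492 0.223 0.157] [0.0001 0.0001]
tumbler [ 0.745 -0.012  0.009] [0.0038 0.0038]
headshell [ 0.751  0.099 -0.   ] [0.0023 0.0023]
lid_hinge [0.564 0.277 0.033] [0.0003 0.0003]
screwdriver [ 0.617 -0.118  0.387] [0.1775 0.1775]
cam_ball [ 0.601 -0.375  0.084] [0.0566 0.0566]
cam_pivot [ 0.526 -0.24   0.179] [0.0029 0.0029]
pad_top [ 0.569 -0.042  0.   ] [0.0027 0.0027]
gauge [ 0.533 -0.412 -0.01 ] [0.008 0.008]
cam_base [ 0.524 -0.243  0.002] [0.0056 0.0056]
tray [0.504 0.23  0.009] [0.0014 0.0014]
brush [ 0.749  0.261 -0.008] [0.0036 0.0036]
```

```bash
python3 - <<'E'
import cv2
s=cv2.imread('pics/scene0.png');t=cv2.imread('pics/top0.png')
cv2.imwrite('pics/a1.png',cv2.resize(s[80:330,130:430],None,fx=2.4,fy=2.4,interpolation=cv2.INTER_CUBIC))
cv2.imwrite('pics/a2.png',cv2.resize(t[120:330,130:450],None,fx=2.4,fy=2.4,interpolation=cv2.INTER_CUBIC))
E
```

```text
(no output)
```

View pics/a1.png

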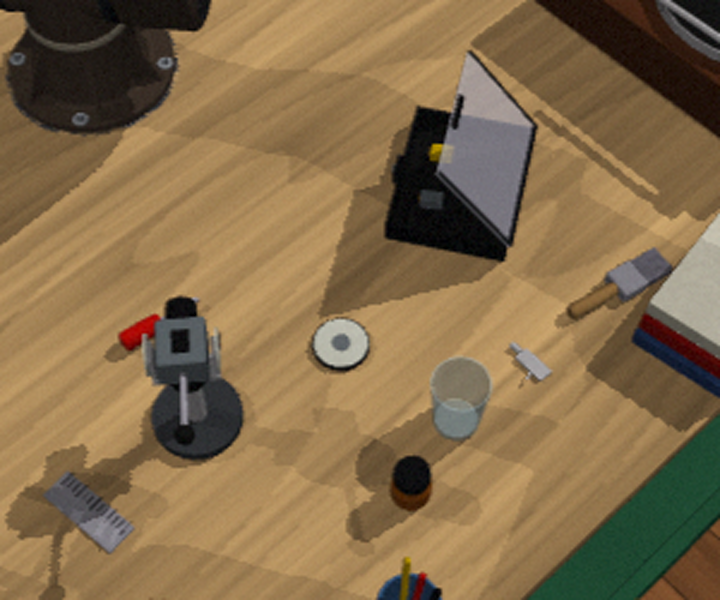

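View pics/a2.png

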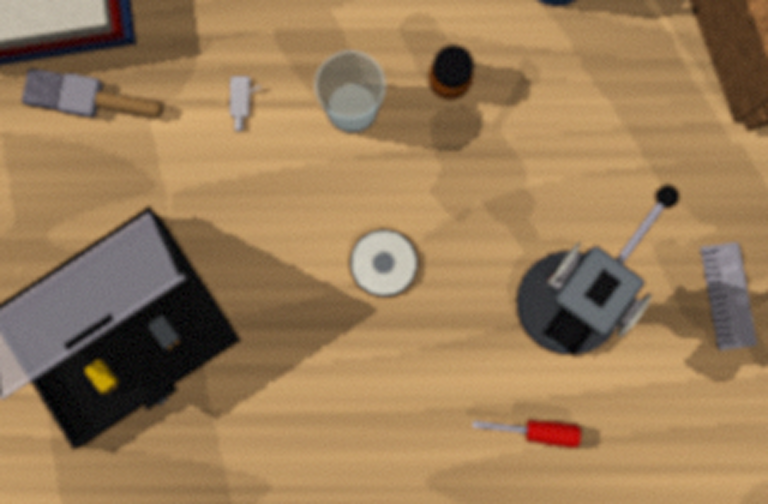

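send_rows(
  increments=[
    [[0.2,0.4,0.6,0],[0.5,1,0.6,0],[0.5,1,0.6,0],[0.5,1,0.6,0],[0.5,1,0.6,0]],
  ],
  jaw=0.5,
)

```text
clock: 2.22
tool_pos: [0.3755, -0.4148, 0.3491]
orientation: [-179.8, 0.1, -155.9]
force: [-0.1, -0.8, -0.2]
opening: 0.0459
gripper_force: 0.0
```

send_rows(
  increments=[
    [[0.5,1,0,0.12],[0.5,1,0,0.12],[0.5,1,0,0.12],[0.5,1,0,0.12],[0.5,1,0,0.12]],
  ],
)

```text
clock: 2.85
tool_pos: [0.4747, -0.2153, 0.3461]
orientation: [180.0, -0.0, -145.6]
force: [-0.2, -0.3, 0.2]
opening: 0.0441
gripper_force: 0.0
```

send_rows(
  increments=[
    [[0,1,0,0],[0,1,0,0],[0,1,0,0],[0,1,0,0]],
  ],
)

```text
clock: 3.35
tool_pos: [0.4737, -0.015, 0.3465]
orientation: [180.0, 0.0, -145.6]
force: [0.5, -0.2, -0.1]
opening: 0.0436
gripper_force: 0.0
```

send_rows(
  increments=[
    [[-0.3,1,0,0],[-0.3,1,0,0],[-0.3,1,0,0],[-0.3,1,0,0],[-0.3,1,0,0]],
  ],
)

```text
clock: 3.98
tool_pos: [0.4139, 0.1833, 0.3463]
orientation: [-180.0, -0.0, -145.7]
force: [0.2, -0.8, 0.1]
opening: 0.0439
gripper_force: 0.0
```

```bash
python3 - <<'E'
from h import *
c=cal('wrist'); print(c[1],ctrl.calibration('wrist')['attitude'])
im=save('wrist','w1')
for t,z in [('cartridge',.01),('spare',.01),('tray',0),('lid_hinge',.032),('lid_edge',.157)]:
    for q in ctrl.spot_point(t,'wrist')[:2]: print(t,np.round(q['pixel']),round(q['conf'],2),atz('wrist',q['pixel'],z,c).round(4))
hsv=cv2.cvtColor(im,cv2.COLOR_RGB2HSV)
m=cv2.inRange(hsv,(20,120,90),(35,255,255)); n,l,s,ce=cv2.connectedComponentsWithStats(m)
k=1+s[1:,4].argmax(); print(s[k],ce[k])
P=np.argwhere(l==k)
W=np.array([atz('wrist',p,.028,c)[:2] for p in P]); r=cv2.minAreaRect((W*1000).astype(np.float32)); print(r)
cv2.imwrite('pics/w1b.png',cv2.cvtColor(im,cv2.COLOR_RGB2BGR))
E
```

```text
[0.34450115 0.13622841 0.50472534] [-1.76373701e+01  4.49236112e-02  1.24336808e+02]
spare [210. 247.] 0.76 [0.5026 0.1806 0.01  ]
spare [ 0. 58.] 0.22 [ 0.396  -0.1886  0.01  ]
tray [221. 275.] 0.91 [0.4964 0.2308 0.    ]
lid_hinge [337. 211.] 0.15 [0.7315 0.2534 0.032 ]
lid_edge [260. 271.] 0.93 [0.4921 0.2247 0.157 ]
[ 162  351  247   16 2609] [288.31697969 360.90724415]
((698.9954833984375, 390.96240234375), (33.9434814453125, 456.28057861328125), 34.379547119140625)
```

View pics/w1.png

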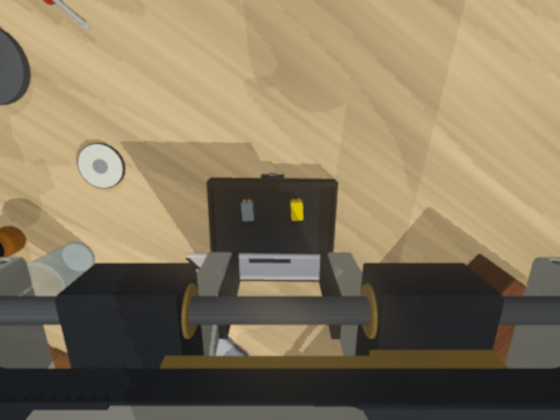

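```bash
python3 - <<'E'
from h import *
c=cal('wrist'); im=cv2.cvtColor(cv2.imread('pics/w1.png'),cv2.COLOR_BGR2RGB)
hsv=cv2.cvtColor(im,cv2.COLOR_RGB2HSV)
m=cv2.inRange(hsv,(20,150,60),(35,255,255)); m[:180]=0;m[240:]=0;m[:,:270]=0;m[:,320:]=0
P=np.argwhere(m>0); print(len(P),P.min(0),P.max(0))
W=np.array([atz('wrist',p,.028,c)[:2] for p in P]); print(cv2.minAreaRect((W*1000).astype(np.float32)))
# tray front edge: dark boundary rows per column
g=im.astype(int).sum(2)
cols=[x for x in range(215,332,3) if not 255<x<290]; rows=[next(r for r in range(165,200) if g[r,x]<140) for x in cols]
k=np.polyfit(cols,rows,1); print(k)
A,B=[atz('wrist',(np.polyval(k,x),x),.032,c) for x in (209,336.)]; d=B-A; print(A,B,np.linalg.norm(d),np.degrees(np.arctan2(d[0],-d[1])),np.degrees(np.arctan2(-d[0],d[1])))
E
```

```text
286 [199 290] [220 303]
((453.2059020996094, 241.52439880371094), (34.66940689086914, 20.574220657348633), 34.74705505371094)Traceback (most recent call last):
  File "<stdin>", line 9, in <module>
StopIteration
```

```bash
python3 - <<'E'
from h import *
c=cal('wrist')
A,B=[atz('wrist',p,.032,c)[:2] for p in ((179,208.5),(180,336.5))]; d=B-A
a=np.arctan2(-d[0],d[1]); u=np.array([np.cos(a),np.sin(a)]);v=np.array([-u[1],u[0]]); M=(A+B)/2
T=M+.08*u; print(A,B,np.linalg.norm(d),np.degrees(a),T)
for n,p in (('yel',(.4552,.243)),('edge',(.492,.2245)),('tcp',ctrl.get_obs()['tool_pos'][:2])): e=np.array(p)-T; print(n,e@u,e@v)
for X,Y in ((-.105,.04),(-.054,.04)): print(X,Y,T+X*u+Y*v)
E
```

```text
[0.48729356 0.10283574] [0.38008265 0.26357689] 0.19321463381624554 33.70243838484011 [0.50024254 0.2275967 ]
yel -0.028925288525434162 0.037807671966103934
edge -0.00857552272921933 0.0019973797020186716
tcp -0.09683593031861984 0.009739006555116538
-0.105 0.04 [0.39069465 0.20261154]
-0.054 0.04 [0.4331231  0.23091041]
```

send_rows(
  increments=[
    [[0.055,0.2,-0.2,0],[0.055,0.2,-0.6,0],[0.055,0.2,-1,0],[0.055,0.2,-1,0],[0.055,0.2,-1,0]],
  ],
)

```text
clock: 4.9
tool_pos: [0.4239, 0.2211, 0.1445]
orientation: [-179.9, -0.3, -145.8]
force: [0.0, 0.1, 0.1]
opening: 0.0436
gripper_force: 0.0
```

send_rows(
  increments=[
    [[0,0,-0.1,0],[0,0,-0.2,0],[0,0,-0.3,0],[0,0,-0.4,0],[0,0,-0.5,0],[0,0,-0.5,0]],
  ],
)

```text
clock: 5.65
tool_pos: [0.4255, 0.2232, 0.0473]
orientation: [-180.0, 0.0, -145.8]
force: [0.6, 0.3, 1.0]
opening: 0.0435
gripper_force: 0.0
```

```bash
python3 - <<'E'
from h import *
im=save('wrist','w2')
E
```

```text
(no output)
```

View pics/w2.png

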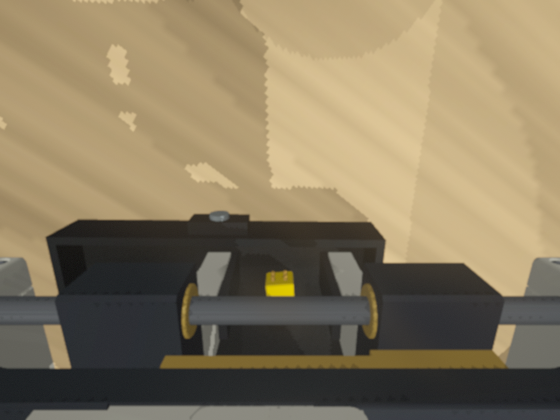

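send_rows(
  increments=[
    [[0.025,0.017,0,0],[0.025,0.017,-0.08,0],[0.025,0.017,-0.15,0],[0.025,0.017,-0.17,0],[0.025,0.017,-0.175,0],[0.025,0.017,-0.175,0]],
  ],
)

```text
clock: 6.45
tool_pos: [0.4304, 0.227, 0.0119]
orientation: [180.0, 0.1, -145.7]
force: [3.8, 2.0, -2.6]
opening: 0.044
gripper_force: 1.7
```

send_rows(
  increments=[
    [[0.008,0.006,0,0],[0.016,0.011,0,0],[0.025,0.017,0,0],[0.033,0.022,0,0],[0.033,0.022,0,0]],
  ],
)

```text
clock: 7.08
tool_pos: [0.4365, 0.2309, 0.0115]
orientation: [-180.0, -0.0, -145.8]
force: [-0.7, -0.3, -0.3]
opening: 0.0438
gripper_force: 0.0
```

send_rows(
  increments=[
    [[0.008,0.006,0,0],[0.016,0.011,0,0],[0.016,0.011,0,0]],
  ],
)

```text
clock: 7.45
tool_pos: [0.4398, 0.2332, 0.0115]
orientation: [180.0, 0.0, -145.8]
force: [0.5, -0.7, -0.4]
opening: 0.0445
gripper_force: 0.0
```

send_rows(
  increments=[
    [[0.008,0.006,0,0],[0.016,0.011,0,0],[0.016,0.011,0,0]],
  ],
)

```text
clock: 7.82
tool_pos: [0.443, 0.2354, 0.0116]
orientation: [180.0, 0.0, -145.7]
force: [-0.9, -0.1, 1.1]
opening: 0.0434
gripper_force: 0.0
```

send_rows(
  increments=[
    [[0.008,0.006,0,0],[0.016,0.011,0,0],[0.016,0.011,0,0]],
  ],
)

```text
clock: 8.2
tool_pos: [0.4462, 0.2376, 0.0116]
orientation: [-180.0, 0.0, -145.7]
force: [-0.3, 0.0, -0.0]
opening: 0.0436
gripper_force: 0.0
```

send_rows(
  increments=[
    [[0.008,0.006,0,0],[0.016,0.011,0,0],[0.016,0.011,0,0]],
  ],
)

```text
clock: 8.57
tool_pos: [0.4491, 0.2394, 0.0115]
orientation: [-180.0, -0.0, -145.8]
force: [-1.9, -0.8, 0.8]
opening: 0.0439
gripper_force: 0.0
```

send_rows(
  increments=[
    [[0,0,0,0],[0,0,0,0],[0,0,0,0],[0,0,0,0],[0,0,0,0],[0,0,0,0]],
  ],
  jaw=0,
)

```text
clock: 9.32
tool_pos: [0.4492, 0.2396, 0.0115]
orientation: [-180.0, -0.0, -145.8]
force: [-2.5, -1.9, 0.6]
opening: 0.018
gripper_force: 29.7
```

send_rows(
  increments=[
    [[0,0,0.02,0],[-0.03,-0.02,0.03,0],[-0.06,-0.04,0.04,0],[-0.083,-0.055,0.1,0],[-0.083,-0.055,0.3,0],[-0.083,-0.055,0.6,0],[-0.083,-0.055,0.9,0],[-0.083,-0.055,0.9,0]],
  ],
)

```text
clock: 10.32
tool_pos: [0.4346, 0.2305, 0.1977]
orientation: [179.9, 0.6, -145.7]
force: [-0.3, 0.2, -0.9]
opening: 0.0176
gripper_force: 29.7
```

```bash
cat > pad.py <<'E'
from h import *
def pad(cam):
    c=cal(cam); ctrl.snapshot(cam); s=ctrl.spot_point('pad_top',cam); t=ctrl.trace('pad_top',cam)
    if s: print(cam,'spot',s[0]['pixel'],round(s[0]['conf'],2),atz(cam,s[0]['pixel'],.008,c).round(4))
    im=cv2.cvtColor(ctrl.snapshot(cam),cv2.COLOR_RGB2HSV)
    m=cv2.inRange(im,(0,0,150),(180,45,255)); r,k=map(int,s[0]['pixel'])
    n,l,st,ce=cv2.connectedComponentsWithStats(m)
    for i in range(1,n):
        if abs(ce[i][0]-k)<8 and abs(ce[i][1]-r)<8 and st[i,4]>100:
            h=cv2.convexHull(np.argwhere(l==i)[:,::-1].astype(np.int32)); (x,y),ax,a=cv2.fitEllipse(h)
            print('ellipse',x,y,ax,st[i],atz(cam,(y,x),.008,c).round(4))
for cam in('top','scene','wrist'):
    try: pad(cam)
    except Exception as e: print(cam,e)
E
python3 pad.py
```

```text
top spot [227.5, 288.5] 0.76 [ 0.576  -0.0457  0.008 ]
ellipse 289.3002624511719 229.08819580078125 (26.494606018066406, 26.73359489440918) [276 216  27  27 512] [ 0.5719 -0.0476  0.008 ]
scene spot [224.9, 271.3] 0.97 [ 0.5777 -0.0543  0.008 ]
ellipse 271.5 222.33023071289062 (19.170928955078125, 21.66858673095703) [261 213  22  19 292] [ 0.5716 -0.048   0.008 ]
wrist list index out of range
```

send_rows(
  increments=[
    [[0.1,-0.3,0,0],[0.33,-0.7,0,0],[0.33,-0.7,0,0],[0.33,-0.7,0,0]],
  ],
)

```text
clock: 11.42
tool_pos: [0.4993, 0.0869, 0.1912]
orientation: [-180.0, -0.1, -145.9]
force: [0.0, 0.8, 0.2]
opening: 0.0179
gripper_force: 29.7
```

send_rows(
  increments=[
    [[0.33,-0.7,0,0],[0.33,-0.7,0,0],[0.33,-0.7,-0.3,0],[0.33,-0.7,-0.6,0],[0.33,-0.7,-0.6,0],[0.33,-0.7,-0.6,0],[0.33,-0.7,-0.6,0]],
  ],
)

```text
clock: 12.3
tool_pos: [0.5665, -0.0503, 0.0745]
orientation: [-179.9, 0.2, -145.7]
force: [0.1, 0.6, -0.2]
opening: 0.0179
gripper_force: 29.7
```

```bash
python3 - <<'E'
from h import *
o=ctrl.get_obs(); c=cal('wrist'); im=save('wrist','w3'); save('scene','s3'); t=o['tool_pos']; print(t,o['orientation'])
a=np.radians(o['orientation'][2]+180);u=np.array([np.cos(a),np.sin(a)]);v=np.array([-u[1],u[0]])
m=cv2.inRange(cv2.cvtColor(im,cv2.COLOR_RGB2HSV),(20,150,60),(35,255,255)); m[:200]=0;m[305:]=0;m[:,:240]=0;m[:,320:]=0
P=np.argwhere(m>0); print(len(P),P.min(0),P.max(0))
for p in (P.min(0),[P.min(0)[0],P.max(0)[1]],[P.max(0)[0],P.min(0)[1]]):
  for z in(t[2]+.0165,t[2]-.0015): e=atz('wrist',p,z,c)[:2]-t[:2]; print(p,(e@u).round(4),(e@v).round(4))
s=cv2.imread('pics/s3.png')[130:280,190:350]; w=cv2.imread('pics/w3.png')[120:360,120:440]
cv2.imwrite('pics/c3.png',np.vstack([cv2.resize(s,(320,300)),cv2.resize(w,(320,240))]))
E
```

```text
[ 0.56653048 -0.05030281  0.07447077] [-179.88593859    0.23752727 -145.66051563]
1294 [256 261] [296 297]
[256 261] -0.0158 -0.0086
[256 261] -0.007 -0.0098
[np.int64(256), np.int64(297)] -0.0158 0.009
[np.int64(256), np.int64(297)] -0.0071 0.0101
[np.int64(296), np.int64(261)] 0.0067 -0.009
[np.int64(296), np.int64(261)] 0.0183 -0.0102
```

View pics/c3.png

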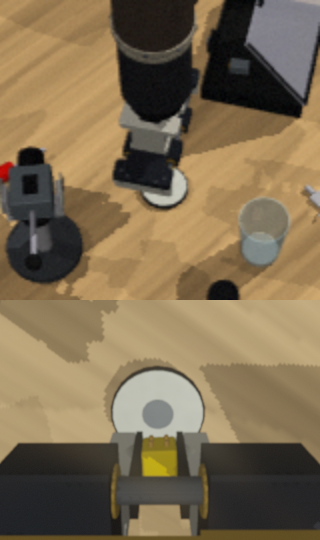

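send_rows(
  increments=[
    [[0,0,-0.1,0],[0,0,-0.2,0],[0,0,-0.26,0],[0,0,-0.28,0],[0,0,-0.29,0],[0,0,-0.295,0],[0,0,-0.295,0]],
  ],
)

```text
clock: 13.28
tool_pos: [0.5649, -0.0513, 0.0129]
orientation: [-180.0, 0.0, -145.7]
force: [-0.8, 0.2, 0.3]
opening: 0.018
gripper_force: 29.7
```

send_rows(
  increments=[
    [[0,0,-0.004,0],[0,0,-0.008,0],[0,0,-0.008,0]],
  ],
)

```text
clock: 13.65
tool_pos: [0.5646, -0.0513, 0.0109]
orientation: [180.0, -0.0, -145.7]
force: [0.0, 0.5, 0.1]
opening: 0.018
gripper_force: 29.7
```

send_rows(
  increments=[
    [[0,0,-0.003,0],[0,0,-0.006,0],[0,0,-0.006,0]],
  ],
)

```text
clock: 14.02
tool_pos: [0.5646, -0.0513, 0.0097]
orientation: [180.0, -0.0, -145.7]
force: [0.0, -1.3, 0.5]
opening: 0.0177
gripper_force: 29.7
```

send_rows(
  increments=[
    [[0,0,0,0],[0,0,0,0],[0,0,0,0],[0,0,0,0],[0,0,0,0]],
  ],
  jaw=0.45,
)

```text
clock: 14.65
tool_pos: [0.5646, -0.0513, 0.0098]
orientation: [-180.0, -0.0, -145.7]
force: [-0.3, 0.5, 0.0]
opening: 0.0394
gripper_force: 0.0
```

send_rows(
  increments=[
    [[0,0,0.1,0],[0,0,0.3,0],[0,0,0.6,0],[0,0,1,0],[0,0,1,0],[0,0,1,0]],
  ],
)

```text
clock: 15.4
tool_pos: [0.5654, -0.0512, 0.2116]
orientation: [-179.9, 0.2, -145.7]
force: [0.0, 0.0, -1.0]
opening: 0.0393
gripper_force: 0.0
```

send_rows(
  increments=[
    [[-0.3,0.7,0,0],[-0.3,1,0,0],[-0.3,1,0,0],[-0.3,1,0,0]],
  ],
  jaw=0,
)

```text
clock: 15.9
tool_pos: [0.5031, 0.151, 0.2082]
orientation: [180.0, -0.1, -145.6]
force: [0.4, 0.3, 0.0]
opening: 0.0054
gripper_force: 0.0
```

```bash
python3 - <<'E'
from h import *
s=save('scene','s4');t=save('top','t4');print(ctrl.get_obs()['tool_pos'])
for cam,im in(('scene',s),('top',t)):
    m=cv2.inRange(cv2.cvtColor(im,cv2.COLOR_RGB2HSV),(20,150,80),(35,255,255)); n,l,st,ce=cv2.connectedComponentsWithStats(m)
    for i in range(1,n):
        if st[i,4]>20: print(cam,st[i],atz(cam,ce[i][::-1],.02).round(4))
    for th,z in(('lid_edge',.15),('lid_hinge',.032),('cam_ball',.2),('cam_pivot',.168),('cam_base',0)):
        q=ctrl.spot_point(th,cam)
        for k in q[:2]: print(cam,th,np.round(k['pixel'],1),round(k['conf'],2),atz(cam,k['pixel'],z).round(4))
cv2.imwrite('pics/c4.png',np.hstack([cv2.resize(s[180:280,190:340][:,:,::-1],(390,260)),cv2.resize(t[130:310,240:450][:,:,::-1],(400,343))[:260]]))
E
```

```text
[0.50346387 0.15044168 0.20820708]
scene [266 216  12   9  78] [ 0.5708 -0.0474  0.02  ]
scene [296 312   5  29  79] [ 0.8552 -0.2126  0.02  ]
scene lid_edge [122.8 321.3] 0.56 [0.4808 0.2406 0.15  ]
scene lid_edge [251.6 318.7] 0.4 [ 0.7786 -0.069   0.15  ]
scene lid_hinge [156.6 344.7] 0.86 [0.5643 0.2725 0.032 ]
scene cam_ball [261.3 204.4] 0.92 [ 0.6197 -0.3146  0.2   ]
scene cam_pivot [225.3 202.9] 0.91 [ 0.5216 -0.2452  0.168 ]
scene cam_base [253.9 213.9] 0.83 [ 0.5316 -0.2381  0.    ]
top [363  92   6  13  36] [ 0.9141 -0.2486  0.02  ]
top [284 224  11  12  79] [ 0.5702 -0.0468  0.02  ]
top cam_ball [204.4 409.1] 0.74 [ 0.6015 -0.3018  0.2   ]
top cam_pivot [237.  379.8] 0.64 [ 0.5352 -0.2434  0.168 ]
top cam_pivot [247.8 367.3] 0.48 [ 0.5118 -0.2154  0.168 ]
top cam_base [247.2 368.5] 0.78 [ 0.5254 -0.2479  0.    ]
top cam_base [149.6 315.4] 0.44 [ 0.7813 -0.1176  0.    ]
```

View pics/c4.png

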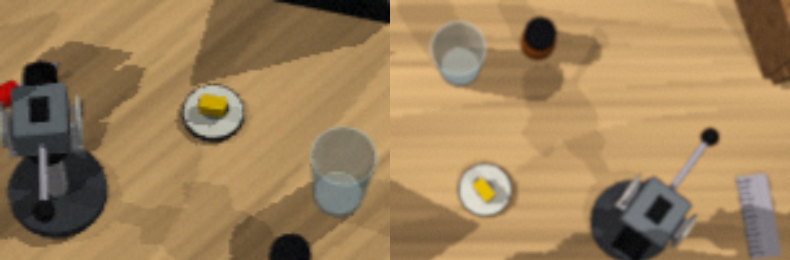

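send_rows(
  increments=[
    [[0.025,0.41,0,0],[0.025,0.41,0,0],[0.025,0.41,0,0],[0.025,0.41,0,0]],
  ],
)

```text
clock: 17.0
tool_pos: [0.5094, 0.23, 0.2096]
orientation: [-180.0, -0.0, -145.8]
force: [0.3, 0.7, 0.3]
opening: 0.0001
gripper_force: 0.0
```

send_rows(
  increments=[
    [[0,0,-0.15,0],[0,0,-0.3,0],[-0.02,-0.013,-0.36,0],[-0.05,-0.033,-0.43,0],[-0.08,-0.053,-0.51,0],[-0.11,-0.073,-0.59,0],[-0.14,-0.093,-0.66,0],[-0.17,-0.113,-0.74,0],[-0.2,-0.133,-0.8,0],[-0.2,-0.133,-0.82,0],[-0.2,-0.133,-0.82,0]],
  ],
)

```text
clock: 18.38
tool_pos: [0.4697, 0.2041, 0.0458]
orientation: [-180.0, -0.0, -145.7]
force: [0.6, 0.1, 0.3]
opening: 0.0007
gripper_force: 0.0
```

send_rows(
  increments=[
    [[0,0,-0.01,0],[0,0,-0.02,0],[0,0,-0.03,0],[0,0,-0.03,0]],
  ],
)

```text
clock: 18.88
tool_pos: [0.4696, 0.204, 0.0396]
orientation: [-180.0, -0.0, -145.8]
force: [0.9, 0.1, 0.6]
opening: 0.0004
gripper_force: 0.0
```

send_rows(
  increments=[
    [[0,0,-0.01,0],[0,0,-0.015,0],[0,0,-0.015,0]],
  ],
)

```text
clock: 19.25
tool_pos: [0.4698, 0.2041, 0.0384]
orientation: [-180.0, 0.0, -145.7]
force: [-7.1, -2.7, 20.7]
opening: 0.0003
gripper_force: 10.5
```

```bash
python3 - <<'E'
from h import *
s=save('scene','s5');t=save('top','t5')
cv2.imwrite('pics/c5.png',np.hstack([cv2.resize(s[90:190,260:380][:,:,::-1],(390,325)),cv2.resize(t[190:310,110:250][:,:,::-1],(379,325))]))
E
```

```text
(no output)
```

View pics/c5.png

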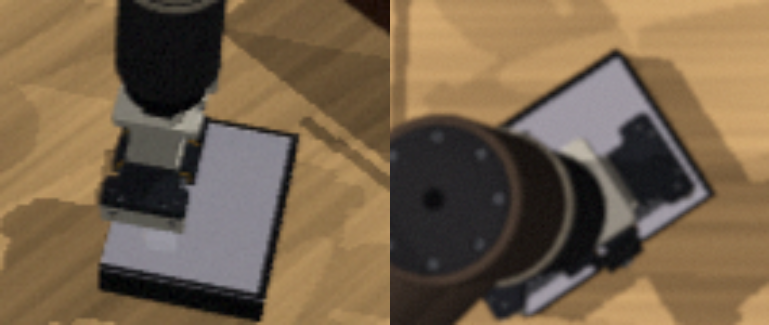

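send_rows(
  increments=[
    [[0,0,0.3,0],[0,0,0.7,0],[0,0,1,0],[0,0,1,0]],
  ],
)

```text
clock: 19.85
tool_pos: [0.4712, 0.2052, 0.2414]
orientation: [180.0, 0.4, -145.7]
force: [-0.0, -0.4, -1.5]
opening: -0.0001
gripper_force: 0.0
```

```bash
python3 - <<'E'
from h import *
print(ctrl.get_obs()['joint_pos'].round(1))
O={}
for cam in('scene','top'):
    im=save(cam,cam+'6')
    for th in('cam_ball','cam_pivot','cam_base','lid_edge'):
        q=ctrl.spot_point(th,cam); O[th,cam]=[k['pixel'] for k in q[:1]]; print(cam,th,[(np.round(k['pixel'],1),round(k['conf'],2)) for k in q[:2]])
    q=ctrl.trace('cam_base',cam)
    if q: print(q[0]['bbox'])
    # dark ball
    r,k=map(int,O['cam_ball',cam][0]); r0,k0=max(r-12,0),k-12
    g=im[r0:r+13,k0:k+13].max(2); n,l,st,ce=cv2.connectedComponentsWithStats((g<60).astype(np.uint8)); print(st[1:],ce[1:]+[k0,r0])
for th in('cam_ball','cam_pivot','cam_base','lid_edge'):
    if O[th,'top'] and O[th,'scene']: p,e=tri([ray(c,O[th,c][0]) for c in('scene','top')]); print(th,p.round(4),np.round(e,4))
t=cv2.imread('pics/top6.png'); s=cv2.imread('pics/scene6.png')
cv2.imwrite('pics/c6.png',np.hstack([cv2.resize(t[180:290,330:430],(400,440),interpolation=2),cv2.resize(s[190:300,170:270],(400,440),interpolation=2)]))
E
```

```text
[ 4.550e+01  4.400e+00 -1.840e+01  1.000e-01 -6.680e+01 -1.012e+02]
scene cam_ball [(array([261.2, 204.8]), 0.66)]
scene cam_pivot [(array([222.3, 203.4]), 0.62), (array([233.4, 348.1]), 0.34)]
scene cam_base [(array([252.7, 214.7]), 0.82)]
scene lid_edge [(array([149.2, 296.3]), 0.97)]
[188.6, 201.3, 232.8, 271.3]
[[  1   0  24  23 389]] [[205.15167095 260.05912596]]
top cam_ball [(array([202.6, 404.3]), 0.81)]
top cam_pivot [(array([243.4, 377.9]), 0.95), (array([163.9, 167.5]), 0.28)]
top cam_base [(array([249. , 365.2]), 0.67)]
top lid_edge [(array([282.5, 196.4]), 0.62)]
[342.9, 199.8, 413.2, 267.9]
[[12  8  8  8 50]] [[407.58 201.38]]
cam_ball [ 0.6085 -0.3036  0.1673] [0.0043 0.0043]
cam_pivot [ 0.5197 -0.2389  0.1742] [0.0017 0.0017]
cam_base [ 0.5243 -0.2364 -0.0058] [0.005 0.005]
lid_edge [0.4393 0.1809 0.0317] [0. 0.]
```

View pics/c6.png

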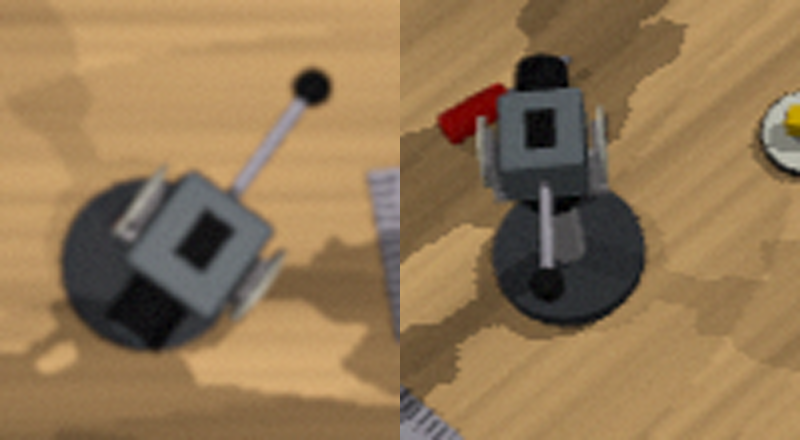

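```bash
python3 - <<'E'
from h import *
p,e=tri([ray('top',(201.5,407.8)),ray('scene',(261,206.6))]); print('ball',p.round(4),np.round(e,4))
print('base top',atz('top',(245.75,367.5),.012),'scene',atz('scene',(255,212.25),.016))
C=(atz('top',(245.75,367.5),.012)+atz('scene',(255,212.25),.016))/2
# pivot: body top patch center
pb,e=tri([ray('top',(180+240/4,330+206/4)),ray('scene',(190+128/4,170+140/4))]); print('patch',pb.round(4),np.round(e,4))
d=p-C; print('dist',np.hypot(*d[:2]),np.degrees(np.arctan2(d[1],d[0])))
from scipy.optimize import least_squares
# fit C, swivel, tilt using projections
def proj(cam,X):
    K,e,A=cal(cam); q=A.T@(X-e)*[1,-1,-1]; q=K@q; return np.array([q[1]/q[2],q[0]/q[2]])
pc={c:cal(c) for c in('top','scene')}
def res(x):
    cx,cy,s,t=x; D=np.array([np.cos(s),np.sin(s),0]); f=D*np.cos(t)-np.array([0,0,np.sin(t)]); up=D*np.sin(t)+np.array([0,0,np.cos(t)])
    P=np.array([cx,cy,.168])
    r=[proj('top',P-.105*f)-(201.5,407.8),proj('scene',P-.105*f)-(261,206.6),proj('top',P+.021*up)-(240,381.5),proj('scene',P+.021*up)-(222,205),(proj('top',np.array([cx,cy,.012]))-(245.75,367.5))*.7,(proj('scene',np.array([cx,cy,.016]))-(255,212.25))*.7]
    return np.concatenate(r)
s=least_squares(res,[.525,-.243,2.5,.1]); print(s.x,np.degrees(s.x[2:]),s.fun.round(1))
E
```

```text
ball [ 0.612  -0.3053  0.1762] [0.0003 0.0003]
base top [ 0.52812923 -0.24342169  0.012     ] scene [ 0.53815699 -0.24748938  0.016     ]
patch [ 0.5275 -0.2414  0.1891] [0.0013 0.0013]
dist 0.09904260344034241 -37.19448852633747
[ 0.52917413 -0.24301386  2.49758784  0.0894079 ] [143.10124236   5.12269534] [-0.5  0.2  0.1 -0.1 -0.4 -0.3  0.2 -0.6 -0.3 -0.1 -2.1 -0.5]
```

send_rows(
  increments=[
    [[0.1,-0.2,0.3,0.1],[0.2375,-0.85,0.3,0.4216],[0.2375,-0.85,0.3,0.4216],[0.2375,-0.85,0.3,0.4216],[0.2375,-0.85,0.3,0.4216]],
  ],
)

```text
clock: 21.08
tool_pos: [0.5174, 0.0323, 0.2967]
orientation: [180.0, -0.0, -109.6]
force: [0.6, 0.2, -0.0]
opening: 0.0001
gripper_force: 0.0
```

send_rows(
  increments=[
    [[0.2375,-0.85,0,0.4216],[0.2375,-0.85,0,0.4216],[0.2375,-0.85,0,0.4216],[0.2375,-0.85,0,0.4216],[0.2375,-0.85,0,0.4216]],
  ],
)

```text
clock: 21.7
tool_pos: [0.5647, -0.1362, 0.296]
orientation: [179.9, 0.0, -73.5]
force: [-0.3, 0.9, -0.0]
opening: 0.0002
gripper_force: 0.0
```

send_rows(
  increments=[
    [[0.2375,-0.85,0,0.4216],[0.2375,-0.85,0,0.4216],[0.2375,-0.85,0,0.4216],[0.2375,-0.85,0,0.4216],[0.2375,-0.85,0,0.4216],[0.2375,-0.85,0,0.4216]],
  ],
  jaw=0.65,
)

```text
clock: 22.45
tool_pos: [0.6124, -0.3045, 0.2971]
orientation: [-180.0, -0.0, -37.2]
force: [0.4, -0.4, 0.2]
opening: 0.0541
gripper_force: 0.0
```

send_rows(
  increments=[
    [[0,0,-0.2,0],[0,0,-0.4,0],[0,0,-0.6,0],[0,0,-0.7,0],[0,0,-0.7,0],[0,0,-0.7,0]],
  ],
)

```text
clock: 23.2
tool_pos: [0.613, -0.3055, 0.1584]
orientation: [-180.0, -0.1, -37.0]
force: [0.1, -0.8, -0.4]
opening: 0.0569
gripper_force: 0.0
```

send_rows(
  increments=[
    [[0,0,0,0],[0,0,0,0],[0,0,0,0],[0,0,0,0],[0,0,0,0],[0,0,0,0]],
  ],
  jaw=0,
)

```text
clock: 23.95
tool_pos: [0.6124, -0.3058, 0.1569]
orientation: [-180.0, -0.0, -37.0]
force: [0.5, 1.6, 0.9]
opening: 0.0201
gripper_force: 30.0
```

```bash
python3 - <<'E'
from h import *
save('wrist','w7');s=save('scene','s7'); print(ctrl.get_obs()['joint_pos'].round(1))
C=np.array([.529,-.243]);pad=np.array([.5718,-.0478]);f=np.arctan2(*(pad-C)[::-1])
th0=np.radians(-37);th1=f-np.pi;print(np.degrees(th1))
B0=C+.105*np.cos(.0894)*np.array([np.cos(th0),np.sin(th0)])
for k in range(1,13):
    w=k/12; th=th0+(th1-th0)*w; t=.0894+(.698-.0894)*w
    B=C+.105*np.cos(t)*np.array([np.cos(th),np.sin(th)])
    print(k,((B-B0)/.2).round(4),round(.105*(np.sin(t)-np.sin(.0894))/.2,4),round((th-th0)/1.5,4))
w=cv2.imread('pics/w7.png')
cv2.imwrite('pics/c7.png',np.hstack([cv2.resize(s[190:290,170:270][:,:,::-1],(400,400),interpolation=2),cv2.resize(w,(400,300)).repeat(1,0) if 0 else cv2.resize(w[100:400,100:460],(400,400))]))
E
```

```text
[-10.3  24.1  -3.3  -0.  -62.6  63.2]
-102.36709621200123
1 [-0.034  -0.0362] 0.0264 -0.0634
2 [-0.072  -0.0677] 0.0527 -0.1268
3 [-0.1133 -0.0942] 0.0787 -0.1901
4 [-0.1571 -0.1153] 0.1044 -0.2535
5 [-0.2027 -0.1306] 0.1297 -0.3169
6 [-0.2493 -0.14  ] 0.1545 -0.3803
7 [-0.296  -0.1434] 0.1788 -0.4437
8 [-0.342 -0.141] 0.2026 -0.5071
9 [-0.3865 -0.1329] 0.2257 -0.5704
10 [-0.4288 -0.1195] 0.2481 -0.6338
11 [-0.4681 -0.1011] 0.2697 -0.6972
12 [-0.5038 -0.0782] 0.2905 -0.7606
```

View pics/c7.png

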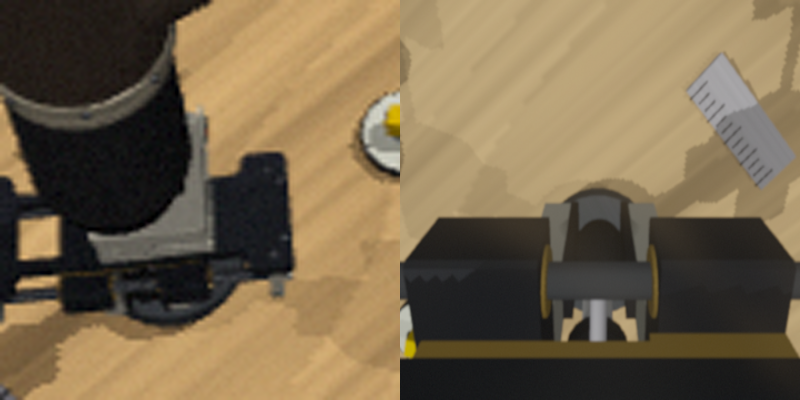

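send_rows(
  increments=[
    [[-0.017,-0.0185,0.013,-0.032],[-0.034,-0.0362,0.0264,-0.0634],[-0.053,-0.052,0.0395,-0.095],[-0.072,-0.0677,0.0527,-0.1268],[-0.0925,-0.0815,0.0657,-0.1585],[-0.1133,-0.0942,0.0787,-0.1901],[-0.135,-0.1055,0.0915,-0.222],[-0.1571,-0.1153,0.1044,-0.2535],[-0.18,-0.1235,0.117,-0.285],[-0.2027,-0.1306,0.1297,-0.3169],[-0.226,-0.1357,0.142,-0.3485],[-0.2493,-0.14,0.1545,-0.3803]],
  ],
)

```text
clock: 25.55
tool_pos: [0.5621, -0.3335, 0.1868]
orientation: [180.0, 0.1, -69.8]
force: [2.6, 1.7, -3.9]
opening: 0.0198
gripper_force: 30.0
```

send_rows(
  increments=[
    [[-0.0233,-0.002,0.0122,-0.0317],[-0.0467,-0.0034,0.0243,-0.0634],[-0.07,-0.0025,0.0362,-0.095],[-0.0927,-0.001,0.0481,-0.1268],[-0.115,0.0028,0.0597,-0.1585],[-0.1372,0.0071,0.0712,-0.1901],[-0.1585,0.0135,0.0824,-0.222],[-0.1795,0.0205,0.0936,-0.2535],[-0.1995,0.0295,0.1045,-0.285],[-0.2188,0.0389,0.1152,-0.3169],[-0.237,0.05,0.1256,-0.3486],[-0.2545,0.0618,0.136,-0.3803]],
  ],
)

```text
clock: 27.05
tool_pos: [0.5114, -0.3213, 0.2141]
orientation: [180.0, 0.0, -102.5]
force: [3.8, 0.4, -4.7]
opening: 0.0202
gripper_force: 30.0
```

send_rows(
  increments=[
    [[0,0,0,0],[0,0,0,0]],
  ],
)

```text
clock: 27.3
tool_pos: [0.5112, -0.3212, 0.2143]
orientation: [179.9, 0.0, -102.4]
force: [1.8, 3.5, -3.2]
opening: 0.0202
gripper_force: 30.0
```

```bash
python3 - <<'E'
from h import *
s=save('scene','s8');save('wrist','w8');t=save('top','t8')
for cam in('scene','top','wrist'):
    for th in('cam_pivot','cam_ball'):
        q=ctrl.spot_point(th,cam); print(cam,th,[(np.round(k['pixel'],1),round(k['conf'],2)) for k in q[:2]])
cv2.imwrite('pics/c8.png',np.hstack([cv2.resize(s[180:290,170:280][:,:,::-1],(400,400),interpolation=2),cv2.resize(t[190:290,320:420][:,:,::-1],(400,400),interpolation=2)]))
E
```

```text
scene cam_pivot [(array([221.7, 204.1]), 0.83)]
scene cam_ball []
top cam_pivot [(array([166. , 275.4]), 0.2)]
top cam_ball [(array([246.9, 420.5]), 0.65), (array([284.7, 193.9]), 0.55)]
wrist cam_pivot [(array([331.2, 278.2]), 0.63)]
wrist cam_ball [(array([255.6, 385.9]), 0.64)]
```

View pics/c8.png

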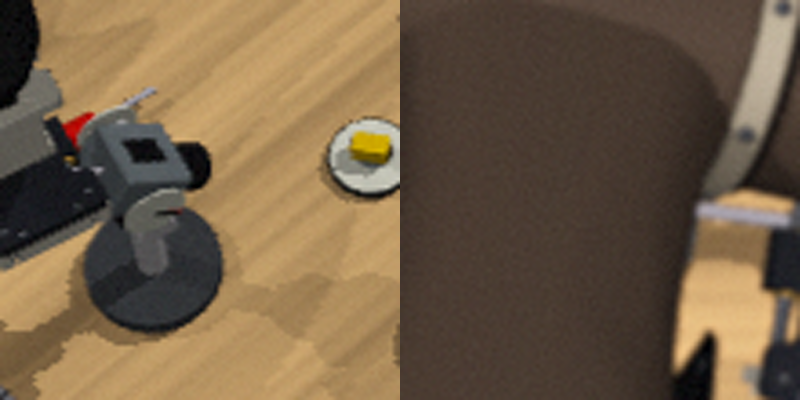

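send_rows(
  increments=[
    [[0,0,0,0],[0,0,0,0],[0,0,0,0],[0,0,0,0]],
  ],
  jaw=0.65,
)

```text
clock: 28.25
tool_pos: [0.5114, -0.3219, 0.2152]
orientation: [-180.0, -0.0, -102.4]
force: [-0.5, -0.2, -0.0]
opening: 0.0535
gripper_force: 0.0
```

send_rows(
  increments=[
    [[0,0,0.1,0],[0,0,0.3,0],[0,0,0.5,0],[0,0,0.6,0],[0,-0.4,0.6,0],[-0.3,-1,0.6,0],[-0.3,-1,0.6,0],[-0.3,-1,0.6,0],[-0.3,-1,0.6,0]],
  ],
)

```text
clock: 29.38
tool_pos: [0.45, -0.5234, 0.3341]
orientation: [179.9, 0.0, -102.6]
force: [-0.1, -0.0, -1.0]
opening: 0.057
gripper_force: 0.0
```

```bash
cat > m.py <<'E'
from h import *
import sys
s=save('scene','s9'+sys.argv[1]);t=save('top','t9'+sys.argv[1]); O={}
for cam,im in(('scene',s),('top',t)):
    for th in('cam_pivot','cam_ball','lid_edge'):
        q=ctrl.spot_point(th,cam); print(cam,th,[(np.round(k['pixel'],1),round(k['conf'],2)) for k in q[:2]])
    K,e,A=cal(cam); q=K@(A.T@(np.array([.5115,-.3215,.2355])-e)*[1,-1,-1]); r,k=q[1]/q[2],q[0]/q[2]; print('expected',r,k)
    r0,k0=int(r)-14,int(k)-14; g=im[r0:r0+29,k0:k0+29].max(2)
    n,l,st,ce=cv2.connectedComponentsWithStats((g<50).astype(np.uint8))
    for i in range(1,n):
        if st[i,4]>20: print(st[i],ce[i][::-1]+[r0,k0])
    j=1+np.argmin([np.hypot(*(ce[i]-14))+(99 if st[i,4]<25 else 0) for i in range(1,n)]); O[cam]=ce[j][::-1]+[r0,k0]
p,e=tri([ray(c,O[c]) for c in O]); print('ball',p.round(4),np.round(e,4),'tilt',np.degrees(np.arcsin((p[2]-.168)/.105)))
C=np.array([.529,-.243]);d=C-p[:2];pad=np.array([.5718,-.0478])-C
print('r',np.hypot(*d),'lateral',(d[0]*pad[1]-d[1]*pad[0])/np.hypot(*d))
E
python3 m.py a
```

```text
scene cam_pivot [(array([145.3, 297.3]), 0.75), (array([224.8, 203.2]), 0.71)]
scene cam_ball [(array([227.9, 173.5]), 0.73)]
scene lid_edge [(array([145.9, 297.8]), 0.57)]
expected 227.9949407227027 173.17636224654126
[10 12  8  8 50] [228.24 172.76]
top cam_pivot [(array([239.1, 378.9]), 0.73)]
top cam_ball [(array([246.6, 424.9]), 0.65)]
top lid_edge [(array([282.8, 194.7]), 0.63), (array([151.3, 319.1]), 0.63)]
expected 245.18021643464886 425.40226999752747
[10 10 10 11 81] [245.90123457 425.4691358 ]
ball [ 0.5102 -0.3222  0.2333] [0. 0.] tilt 38.48840311507422
r 0.08142530772129794 lateral 0.003460682636930785
```

```bash
python3 -c "
from plant import ctrl
print(ctrl.close_job())"
```

```text
the job is handed in; nothing more can be done
None
```

I handed the job in at about 29 s of the 67 s allowed; no verdict came back. By my measurements the yellow cartridge is upright and released within about 2 mm of the pad's centre, the lid is shut, and the camera points at the pad to within about 4 mm at about 39° nose down; I did not re-measure the grey cartridge or other bystanders at the end.

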